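Slack off a pressure cooker's clamp knob with a rolling fingertip

ROBOT

A 6-joint arm with a two-finger parallel gripper is mounted at the origin on the work surface. World frame = base frame: x ahead of the robot, y to its left, z up, the work surface at z = 0. Lengths are in mm, angles in rad, forces in N, time in s.
With the tool pointing down it reaches from about 400 to 925 mm from the base axis. Payload 12.5 kg.
Tool frame: the origin (TCP) lies midway between the tips of the shut fingers; the grasp point (between the pads) lies ctrl.grasp_offset behind it (ctrl.grasp_offset is the distance from the TCP to the grasp point, in mm); x points along the fingers, y is the direction in which the jaws open and shut, and the axes are right-handed (so a half turn about x gives the same grasp; the last joint's range is limited). The gripper opens to 95 mm and grips with 3 to 60 N. Pads are 20 mm wide; open, the fingers measure 119 mm over their backs; the gripper's body (75 mm by 180 mm) begins 59 mm behind the grasp point.
Start: joints at [-1.286, 0.491, 1.559, -0, 1.092, -0.106], TCP at [238.104, -577.887, 214.661] pointing down, gripper open.
Joint ranges: [-3.1, 3.1], [-0.84, 2.19], [0.05, 2.79], [-1.13, 4.28], [0.06, 2.93], [-2.69, 2.69]. Speed limits (rad/s): [2.22, 2.22, 2.79, 3.14, 3.14, 3.14].

INTERFACE

Orientations are given as a rotation vector (axis times angle).
In Python, from plant import ctrl, cams, workorder gives the robot as it stands.
- The arm moves only by the tool step_arm, never from a script. Its argument "rows" is text: rows parted by semicolons, each of 4 numbers parted by spaces: the shift along the world's x, y, z scaled (see below), then the turn about the world's z scaled (see below). A call has 1 to 20 rows; each row shifts and turns the commanded pose from where the row before left it; what a row does not reach is not made up. The controller multiplies each number of a shift by 12 cm and each number of a turn by 0.15 rad. A row lasts 1/10 s, in which the tool goes at most 50 mm and 8.59 degrees, less where a joint would pass 70% of its speed; a pose out of reach is approached as far as the arm can. A call with a number of a shift or a turn outside -1 to 1 is refused whole. A call with a gripper value outside its range is refused whole. "gripper" is the opening, from 0 (shut) to 1 (fully open), set as the call begins (left out, the last holds). The fingers move at their own pace and stop on an object; "grip_force" is the grip in N (left out, the last holds). Time passes only in rows, so rows that do not move let the fingers close. It gives the time, the measured TCP pose, the force and the opening at its end, in the units of the state.
- ctrl.state(): the state, without advancing time (a new reading comes with each control period).
- cams.capture(name): name is "scene" or "side" or "wrist"; returns a dict with "pixels" (420x560x3 uint8, blue, green, red), "camera_matrix" (3x3 intrinsics, pixels), "rvec" (rotation vector, rad) and "tvec" (3), from world to camera coordinates, as OpenCV has them. Camera axes: x right, y down, z forward; pixel columns grow to the right and rows downward; lengths in mm; the calibration is good to about 2 mm. A picture is of the moment at which its call begins. There is no depth.
- workorder.finish_job(): hands the job in, once; it reports no verdict.
The state is a dict: "time": time; "joint_positions": joint angles; "dq": joint speeds; "tau": joint torques, N m; "ee_pos": TCP position; "orientation": TCP orientation; "wrist_force": force on the tool from outside, world axes, zero at the start; "torque": the same for the moment, N m; "grip_width": finger opening in mm.
Only numpy, scipy, OpenCV 4.12 (cv2) and the standard library are available. Lean on these libraries where they do the work, as an engineer would, in place of code of your own. Each camera call takes 0.05 s, during which the arm holds its last target. There are 200 camera calls.

TASK

The pressure cooker on the flea-market table has been left clamped tight, which spoils its gasket: slack its clamp off by rolling a fingertip along the fluted rim of the black knob on top until the knob has turned two full turns anticlockwise (seen from above), counted by its white mark, and leave it there. Do not grip the knob, do not lift, tip or shove the cooker, and leave the toy car, the vase and the mug where they stand.

Things in the scene. Friction and masses are not known exactly. Their poses are not given: they have to be found in the camera images.
- cooker: Clamp-type stainless pressure cooker, loose, 3.2 to 4.7 kg; it slides if pushed sideways with more than about 15 N. Origin: centre of its underside; z up along the axis of pot, screw and knob; y along its two black side grips (out to y = +-154, 89 to 107 high). Pot diameter 220, rim 228; lid top 153 high, its valves at most 172 high.
- yoke (a point): Top centre of the clamp's boss (diameter 32), 184 above the table on the cooker's axis. From it a steel strap 36 wide, at most 182 high, runs along the cooker's y both ways down to lugs at y = +-131. Only the screw and the knob stand higher than this point.
- knob (a joint): Turn of the black fluted knob on its vertical screw, rad, growing anticlockwise seen from above (loosening). It starts between -0.35 and 0.35, clamp tight, and can turn on to 25 (stop at -0.6). About 0.06 N m turns it; it stays where it is left and rises 3 mm a turn.
- knob_top (a point): Centre of the knob's flat top, on its axis, 224 above the table at joint value 0. The knob is 34 high and 65 in diameter over its 24 upright rounded flutes (5 wide, pitch 8); the fluted band lies 8 to 29 below this point, and 6 mm of air lie between the knob and the boss under it.
- knob_mark (a point): Middle of the white mark on the knob's rim, 32.5 from the axis and 18 below the knob's top; the 9 wide white mark runs on from there up and inwards over the top face. At joint value 0 it points along the cooker's x axis, and it goes round with the knob.
- toy_car: Red die-cast toy roadster, 128 x 55 x 48, standing loose beside the cooker; origin under its middle at table height. Leave alone.
- vase: Small blue glass vase, diameter 72, 112 high, loose; origin at the centre of its foot. Leave alone.
- mug: White mug, diameter 80, 85 high, handle to its +y, loose; origin at the centre of its foot. Leave alone.

How it is judged:
By the outcome, as a careful person would: the job done as asked, in the order asked, and still so for the second after the job is handed in, with the robot touching nothing.
It also fails if it takes over 64 s, if anything falls off the work surface, if the arm or the gripper's body presses on something with over 40 N, if the wrist force passes 120 N, or if a joint passes its speed limit or range.

## Working session

There is one attempt and no reset: what is moved stays moved. The work goes in short steps, Python scripts to look and compute and a tool call to move; the robot and the scene stay as the last step left them, time stands still between calls to the robot, and variables do not carry over. Pictures are saved under pics/ and viewed, about 8 in all and at most 12, crops included, and the job is handed in when it is done.

Besides the shell and the picture viewer there is one more tool, called after "Call:" as name(argument=value, ...) on one line, values as JSON. step_arm: Moves the arm, as the interface text tells. Its arguments: {"type":"object","properties":{"rows":{"type":"string"},"gripper":{"type":"number"},"grip_force":{"type":"number"}},"required":["rows"]}

```bash
mkdir -p pics; python3 - <<'E'
from plant import ctrl,cams
import cv2,numpy as np
print(ctrl.state(), ctrl.grasp_offset)
a=cams.capture("scene");b=cams.capture("side")
for n,c in(("scene",a),("side",b)):
    R=cv2.Rodrigues(c["rvec"])[0];print(n,c["camera_matrix"].tolist(),(-R.T@np.ravel(c["tvec"])).round(),R[2].round(2))
    cv2.imwrite(f"pics/{n}0.png",c["pixels"])
E
```

```text
{'time': 0.0, 'joint_positions': array([-1.28562258e+00,  4.91569454e-01,  1.55944480e+00, -1.25161015e-05,
        1.09167149e+00, -1.05613748e-01]), 'dq': array([-0.0010503 ,  0.00138338,  0.00154684, -0.00092619,  0.00079566,
        0.00029889]), 'tau': array([-1.72777567e-03, -6.12647724e+01, -2.58181000e+01,  6.91342447e-02,
        4.82193811e-02, -8.39598351e-05]), 'ee_pos': array([ 238.01691963, -577.65066084,  214.05719513]), 'orientation': array([ 2.00743381,  0.39845027, -2.00765701]), 'wrist_force': array([-0.08328164,  0.60441347, -0.15812637]), 'torque': array([-0.00418335, -0.0458696 ,  0.00622831]), 'grip_width': 94.61980165050774} 18.8
scene [[458.6077931874601, 0.0, 286.8280246396549], [0.0, 458.6077931874601, 206.49453890038095], [0.0, 0.0, 1.0]] [1236.  -80. 1194.] [-0.55  0.11 -0.83]
side [[407.6148736852146, 0.0, 278.682921739704], [0.0, 407.6148736852146, 204.1765373826752], [0.0, 0.0, 1.0]] [ 542. -602.  806.] [ 0.02  0.72 -0.69]
```

View pics/scene0.png

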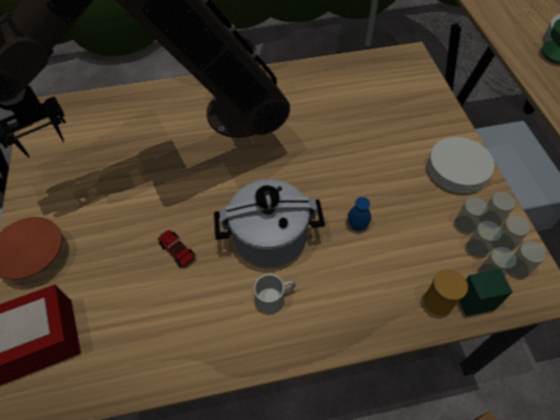

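View pics/side0.png

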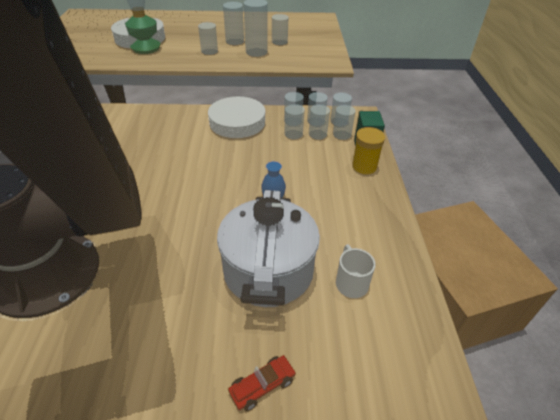

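The scene view shows the cooker near (268,220) with its knob at (267,197). The car is at (177,248), the mug at (270,292) and the vase at (360,214). In the side view the knob is at (268,210). Next I'll zoom in on the knob.

```bash
python3 - <<'E'
import cv2,numpy as np
a=cv2.imread("pics/scene0.png")[170:230,240:300];b=cv2.imread("pics/side0.png")[185:245,240:300]
o=[cv2.resize(np.clip(i*1.8,0,255).astype('u1'),(400,400),interpolation=cv2.INTER_NEAREST) for i in(a,b)]
cv2.imwrite("pics/c1.png",np.hstack(o))
E
```

```text
(no output)
```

View pics/c1.png

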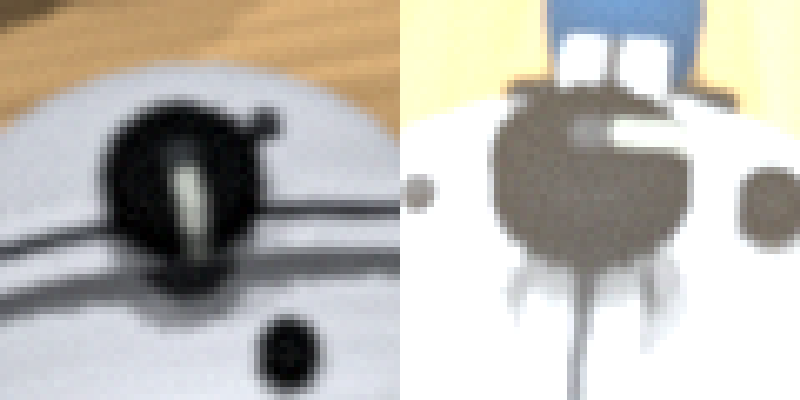

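The left crop (scene) has the screw end at about (267.4,193.2), with the mark running down to about (269.7,208). In the right crop (side) the screw end is at about (268.5,204.5) and the mark points right, roughly +x. I'll triangulate these.

```bash
cat > h.py <<'E'
from plant import ctrl,cams
import cv2,numpy as np
def ray(c,u,v):
    R=cv2.Rodrigues(c["rvec"])[0];d=R.T@np.linalg.solve(c["camera_matrix"],[u,v,1.]);return -R.T@np.ravel(c["tvec"]),d
def onz(c,u,v,z):
    o,d=ray(c,u,v);return o+d*(z-o[2])/d[2]
def tri(c1,p1,c2,p2):
    P=[c["camera_matrix"]@np.hstack([cv2.Rodrigues(c["rvec"])[0],np.reshape(c["tvec"],(3,1))]) for c in(c1,c2)]
    X=cv2.triangulatePoints(*P,np.array(p1,float).reshape(2,1),np.array(p2,float).reshape(2,1))[:,0];return X[:3]/X[3]
E
python3 - <<'E'
from h import *
a=cams.capture("scene");b=cams.capture("side")
print("top",tri(a,(267.4,193.2),b,(268.5,204.5)),onz(a,267.4,193.2,224),onz(b,268.5,204.5,224))
print("mark",onz(a,269.5,205.5,224),onz(b,282.5,205,224))
for n,p in dict(hL=(220,225),hR=(318,213)).items(): print(n,onz(a,*p,107))
print("car",onz(a,177,248,24),"vase",onz(a,360,214,56),"mug",onz(a,268,292,85))
E
```

```text
top [538.02452497  10.73947516 220.488913  ] [541.0194994   10.16199263 224.        ] [537.65702539   7.67430181 224.        ]
mark [580.2495242    8.25703721 224.        ] [566.59199803   6.46248365 224.        ]
hL [ 536.54968812 -128.32068667  107.        ]
hR [555.53224238 148.40470707 107.        ]
car [ 534.92484081 -264.35804912   24.        ] vase [553.34579601 279.68308683  56.        ] mug [751.97728596 -33.66741543  85.        ]
```

Call:
step_arm(rows="0 0 0.3; 0 0 0.3")

```text
invalid input at $.rows[0]: expected 4 numbers
```

Call:
step_arm(rows="0 0 0.3 0;0 0 0.2 0;0.18 0.28 0 0;0.18 0.28 0 0;0.18 0.28 0 0;0.18 0.28 0 0;0.18 0.28 0 0;0.18 0.28 0 0;0.18 0.28 0 0;0.18 0.28 0 0;0.18 0.28 0 0;0.18 0.28 0 0;0.18 0.28 0 0;0.18 0.28 0 0;0.18 0.28 0 0;0 0 0 0", gripper=0)

```text
time: 1.8
ee_pos: [520.5, -137.8, 274.5]
orientation: [2.005, 0.401, -2.005]
wrist_force: [-1.6, -0.0, -0.0]
grip_width: 0.2
```

```bash
python3 - <<'E'
from h import *
s=ctrl.state();print(s["time"],s["ee_pos"],s["grip_width"],s["joint_positions"],s["wrist_force"]);print(cv2.Rodrigues(s["orientation"])[0].round(3))
c=cams.capture("wrist");print(ray(c,280,210),c["camera_matrix"])
cv2.imwrite("pics/w1.png",c["pixels"])
print(cv2.projectPoints(np.array([[539.,9,224]]),c["rvec"],c["tvec"],c["camera_matrix"],None)[0])
E
```

```text
1.8 [ 520.47628829 -137.80628543  274.49030289] 0.19419432800803307 [-3.81834672e-01  3.08368180e-01  1.68948969e+00  6.46367450e-04
  1.14369181e+00  7.94126717e-01] [-1.55950014 -0.0210755  -0.00787858]
[[ 0.     0.384 -0.923]
 [ 0.001 -0.923 -0.384]
 [-1.    -0.    -0.   ]]
(array([ 590.87564122, -109.63059133,  445.1733586 ]), array([-0.24103065, -0.12034641, -0.9632033 ])) [[300.60430555   0.         274.4603392 ]
 [  0.         300.60430555 209.95983559]
 [  0.           0.           1.        ]]
[[[ 92.34404144 129.39288839]]]
```

View pics/w1.png

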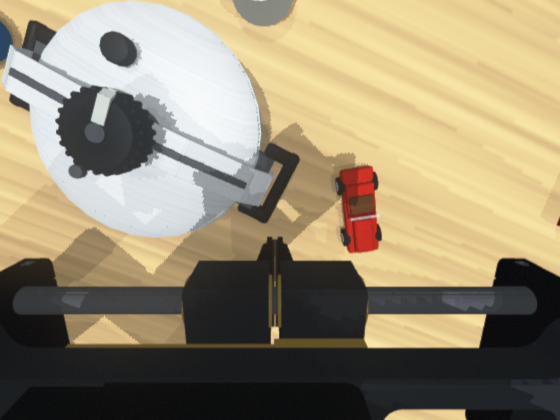

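The wrist view shows the screw end at (94,131), within 2 px of the prediction, and the mark running to (107,92). The closed tips are at (275,240). I'll square up the tool and hover on the knob's −x side for a closer look.

Call:
step_arm(rows="-0.084 0.245 0 -1;-0.084 0.245 0 -1;-0.084 0.245 0 -0.63;-0.084 0.245 0 0;-0.084 0.245 0 0;0 0 0 0;0 0 0 0")

```text
time: 2.55
ee_pos: [468.4, 5.4, 274.9]
orientation: [-2.221, 0.004, 2.22]
wrist_force: [-0.4, -0.1, 0.3]
grip_width: 0.3
```

```bash
python3 - <<'E'
from h import *
s=ctrl.state();print(s["time"],s["ee_pos"],s["wrist_force"]);print(cv2.Rodrigues(s["orientation"])[0].round(3))
c=cams.capture("wrist");P=cv2.projectPoints(np.array([[539.,9,224],s["ee_pos"]]),c["rvec"],c["tvec"],c["camera_matrix"],None)[0][:,0];print(P)
print(ray(c,280,210)[0])
x,y=P[0].astype(int);x0=max(x-120,0);y0=max(y-80,0);print(x0,y0)
cv2.imwrite("pics/w2.png",cv2.resize(c["pixels"][y0:y0+240,x0:x0+240],None,fx=2.5,fy=2.5))
E
```

```text
2.55 [468.38685161   5.40781312 274.87085501] [-0.40132312 -0.10124535  0.27412768]
[[ 0.    -0.003 -1.   ]
 [-0.    -1.     0.003]
 [-1.     0.    -0.   ]]
[[267.80060356 134.29589118]
 [272.95353823 254.78703277]]
[544.58436591   4.39474612 445.56169108]
147 54
```

View pics/w2.png

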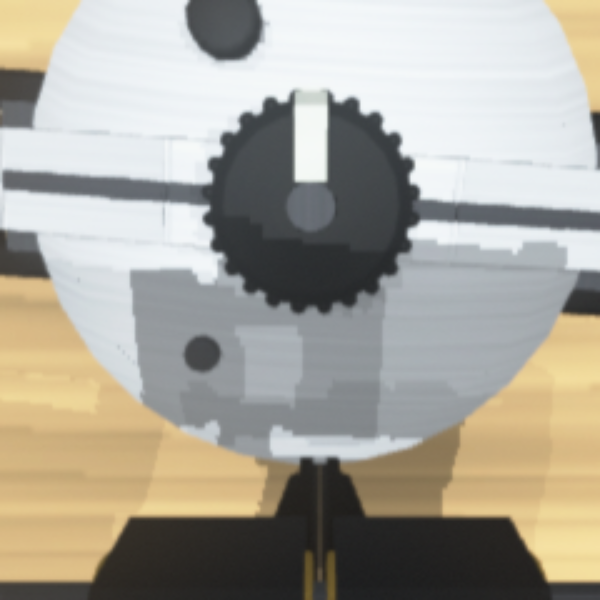

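The crop shows the knob centre at full-image (271.4,136.4), so about (537.8, 7.5) once I allow for the tip-to-camera offset. The mark points along +x and the closed tips are about 10 mm wide. Now I'll descend on the −x side and touch the rim.

Call:
step_arm(rows="0.02 0.005 -0.16 0;0.02 0.005 -0.16 0;0.02 0.005 -0.16 0;0.02 0.005 -0.155 0;0.05 0 0 0;0 0 0 0;0 0 0 0")

```text
time: 3.3
ee_pos: [484.7, 7.7, 199.2]
orientation: [-2.221, 0.005, 2.218]
wrist_force: [1.0, -0.1, -0.3]
grip_width: 0.1
```

Call:
step_arm(rows="0.025 0 0 0;0.02 0 0 0;0 0 0 0")

```text
time: 3.6
ee_pos: [489.9, 8.3, 198.8]
orientation: [-2.221, 0.004, 2.219]
wrist_force: [0.1, 0.3, -0.3]
grip_width: 0.2
```

Call:
step_arm(rows="0.017 0 0 0;0.017 0 0 0;0 0 0 0")

```text
time: 3.9
ee_pos: [493.3, 8.4, 198.4]
orientation: [-2.219, 0.004, 2.221]
wrist_force: [-1.9, -0.1, 1.9]
grip_width: 0.4
```

Call:
step_arm(rows="0.008 0 0 0;0 0 0 0")

```text
time: 4.1
ee_pos: [493.5, 8.4, 198.4]
orientation: [-2.217, 0.004, 2.223]
wrist_force: [-8.1, -1.1, 4.3]
grip_width: 0.4
```

Call:
step_arm(rows="0.008 0 0 0;0 0 0 0")

```text
time: 4.3
ee_pos: [493.5, 8.4, 198.3]
orientation: [-2.215, 0.004, 2.225]
wrist_force: [-12.1, -0.9, 7.4]
grip_width: 0.5
```

Contact is at TCP x≈493.3, with a commanded stiffness of about 5 N/mm. I'll back off 1 mm and try a short stroke in −y.

Call:
step_arm(rows="-0.008 0 0 0;0 -0.03 0 0;0 -0.03 0 0;0 0 0 0")

```text
time: 4.7
ee_pos: [493.4, 1.1, 198.4]
orientation: [-2.217, 0.004, 2.222]
wrist_force: [-7.6, 0.1, 4.7]
grip_width: 0.4
```

```bash
cat >> h.py <<'E'
C=np.array([537.8,7.5])
def mark(save=None,z=224):
    """world angle of white mark, from wrist view: pale low-saturation pixels inside knob disc"""
    s=ctrl.state();c=cams.capture("wrist");im=c["pixels"]
    v,u=np.mgrid[:420,:560]
    R=cv2.Rodrigues(c["rvec"])[0];o=-R.T@np.ravel(c["tvec"])
    d=np.linalg.solve(c["camera_matrix"],np.stack([u,v,1+0*u]).reshape(3,-1).astype(float));d=R.T@d
    p=(o[:2,None]+d[:2]*(z-o[2])/d[2]).reshape(2,420,560)
    off=p-(C+[0,-1.2])[:,None,None];r=np.hypot(*off)
    m=(r>9)&(r<26)&(im.min(2)>130)
    a=np.arctan2(off[1][m].mean(),off[0][m].mean()) if m.sum()>5 else None
    print("t",s["time"],"ee",s["ee_pos"].round(1),"F",s["wrist_force"].round(1),"n",m.sum(),"mark deg",a and np.degrees(a).round(1))
    if save:
        P=cv2.projectPoints(np.array([[*C,224]]),c["rvec"],c["tvec"],c["camera_matrix"],None)[0].ravel().astype(int)
        x0,y0=max(P[0]-100,0),max(P[1]-100,0);cv2.imwrite(save,cv2.resize(im[y0:y0+200,x0:x0+200],None,fx=2.5,fy=2.5))
E
python3 -c "
from h import *
mark('pics/m1.png')"
```

```text
t 4.7 ee [493.4   1.1 198.4] F [-7.6  0.1  4.7] n 710 mark deg 14.5
```

View pics/m1.png

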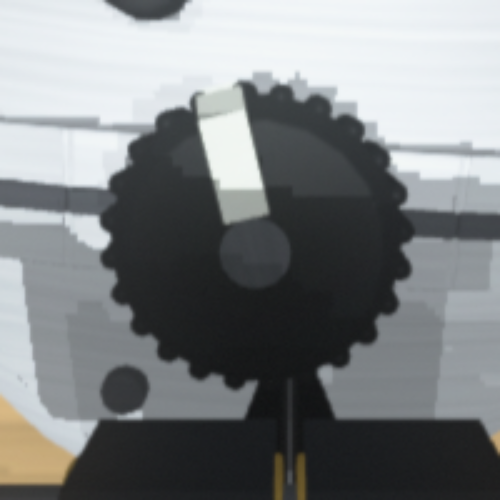

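The crop shows the finger on the rim just right of bottom and the mark turned to 14.5°. That is about 13° for 7.2 mm, so rolling without slip. I'll continue around the arc, then repeat strokes on this same side.

Call:
step_arm(rows="0.003 -0.041 0 0;0.009 -0.039 0 0;0.015 -0.037 0 0;0.021 -0.036 0 0;0 0 0 0")

```text
time: 5.25
ee_pos: [500.8, -17.8, 198.5]
orientation: [-2.22, 0.005, 2.219]
wrist_force: [-0.6, -1.3, 1.3]
grip_width: 0.4
```

```bash
python3 -c "
from h import *
mark()"
```

```text
t 5.25 ee [500.8 -17.8 198.5] F [-0.6 -1.3  1.3] n 635 mark deg 51.9
```

Call:
step_arm(rows="-0.12 0 0 0;0 0.2 0 0;0 0.215 0 0;0.08 0 0 0;0.04 0 0 0;-0.021 -0.036 0 0;-0.015 -0.037 0 0;-0.009 -0.039 0 0;-0.003 -0.041 0 0;0 -0.054 0 0")

```text
time: 6.3
ee_pos: [493.8, 7.2, 198.2]
orientation: [-2.217, 0.004, 2.222]
wrist_force: [-6.7, 2.2, 2.1]
grip_width: -0.1
```

Call:
step_arm(rows="0 -0.054 0 0;0.003 -0.041 0 0;0.009 -0.039 0 0;0.015 -0.037 0 0;0.021 -0.036 0 0;0 0 0 0")

```text
time: 6.9
ee_pos: [500.9, -17.8, 198.4]
orientation: [-2.22, 0.005, 2.219]
wrist_force: [-0.7, 0.6, 0.3]
grip_width: 0.4
```

```bash
python3 -c "
from h import *
mark()"
```

```text
t 6.9 ee [500.9 -17.8 198.4] F [-0.7  0.6  0.3] n 423 mark deg 137.9
```

86° per stroke. I'll repeat full strokes.

Call:
step_arm(rows="-0.12 0 0 0;0 0.2 0 0;0 0.215 0 0;0.08 0 0 0;0.04 0 0 0;-0.021 -0.036 0 0;-0.015 -0.037 0 0;-0.009 -0.039 0 0;-0.003 -0.041 0 0;0 -0.054 0 0;0 -0.054 0 0;0.003 -0.041 0 0;0.009 -0.039 0 0;0.015 -0.037 0 0;0.021 -0.036 0 0;0 0 0 0")

```text
time: 8.55
ee_pos: [500.9, -17.7, 198.5]
orientation: [-2.22, 0.005, 2.219]
wrist_force: [-0.2, -1.4, -0.1]
grip_width: 0.7
```

```bash
python3 -c "
from h import *
mark()"
```

```text
t 8.55 ee [500.9 -17.7 198.5] F [-0.2 -1.4 -0.1] n 279 mark deg -132.6
```

Call:
step_arm(rows="-0.12 0 0 0;0 0.2 0 0;0 0.215 0 0;0.08 0 0 0;0.04 0 0 0;-0.021 -0.036 0 0;-0.015 -0.037 0 0;-0.009 -0.039 0 0;-0.003 -0.041 0 0;0 -0.054 0 0;0 -0.054 0 0;0.003 -0.041 0 0;0.009 -0.039 0 0;0.015 -0.037 0 0;0.021 -0.036 0 0;0 0 0 0")

```text
time: 10.2
ee_pos: [500.9, -17.5, 198.4]
orientation: [-2.22, 0.005, 2.219]
wrist_force: [-0.2, 0.3, -0.4]
grip_width: 0.1
```

```bash
python3 -c "
from h import *
mark('pics/m2.png')"
```

```text
t 10.2 ee [500.9 -17.5 198.4] F [-0.2  0.3 -0.4] n 640 mark deg -39.0
```

View pics/m2.png

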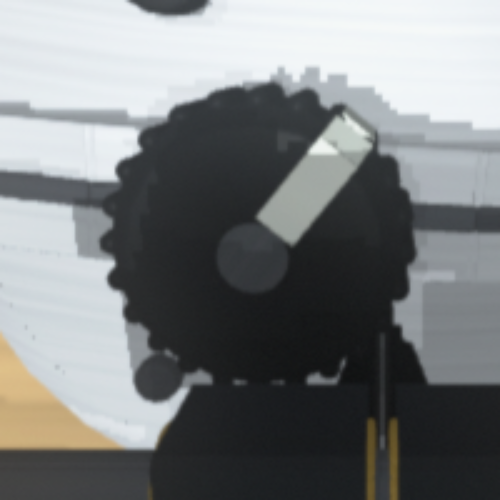

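The crop shows the mark at about −38° (screw (253,258), mark end (355,128)), which agrees with the computed angle. So 321° turned so far, and the cooker hasn't moved. Continuing.

Call:
step_arm(rows="-0.12 0 0 0;0 0.2 0 0;0 0.215 0 0;0.08 0 0 0;0.04 0 0 0;-0.021 -0.036 0 0;-0.015 -0.037 0 0;-0.009 -0.039 0 0;-0.003 -0.041 0 0;0 -0.054 0 0;0 -0.054 0 0;0.003 -0.041 0 0;0.009 -0.039 0 0;0.015 -0.037 0 0;0.021 -0.036 0 0;0 0 0 0")

```text
time: 11.85
ee_pos: [500.9, -17.4, 198.5]
orientation: [-2.22, 0.005, 2.219]
wrist_force: [0.1, 0.2, -0.4]
grip_width: 0.2
```

```bash
python3 -c "
from h import *
mark(z=226)"
```

```text
t 11.85 ee [500.9 -17.4 198.5] F [ 0.1  0.2 -0.4] n 656 mark deg 53.6
```

Call:
step_arm(rows="-0.12 0 0 0;0 0.2 0 0;0 0.215 0 0;0.08 0 0 0;0.04 0 0 0;-0.021 -0.036 0 0;-0.015 -0.037 0 0;-0.009 -0.039 0 0;-0.003 -0.041 0 0;0 -0.054 0 0;0 -0.054 0 0;0.003 -0.041 0 0;0.009 -0.039 0 0;0.015 -0.037 0 0;0.021 -0.036 0 0;0 0 0 0")

```text
time: 13.5
ee_pos: [500.9, -17.3, 198.5]
orientation: [-2.22, 0.005, 2.219]
wrist_force: [-1.1, 0.6, -0.7]
grip_width: 0.4
```

```bash
python3 -c "
from h import *
mark(z=227)"
```

```text
t 13.5 ee [500.9 -17.3 198.5] F [-1.1  0.6 -0.7] n 421 mark deg 137.8
```

Call:
step_arm(rows="-0.12 0 0 0;0 0.2 0 0;0 0.215 0 0;0.08 0 0 0;0.04 0 0 0;-0.021 -0.036 0 0;-0.015 -0.037 0 0;-0.009 -0.039 0 0;-0.003 -0.041 0 0;0 -0.054 0 0;0 -0.054 0 0;0.003 -0.041 0 0;0.009 -0.039 0 0;0.015 -0.037 0 0;0.021 -0.036 0 0;0 0 0 0")

```text
time: 15.15
ee_pos: [500.8, -17.3, 198.5]
orientation: [-2.22, 0.005, 2.219]
wrist_force: [-1.5, -0.3, 0.6]
grip_width: 0.1
```

```bash
python3 -c "
from h import *
mark(z=228)"
```

```text
t 15.15 ee [500.8 -17.3 198.5] F [-1.5 -0.3  0.6] n 263 mark deg -131.4
```

Call:
step_arm(rows="-0.12 0 0 0;0 0.2 0 0;0 0.215 0 0;0.08 0 0 0;0.04 0 0 0;-0.021 -0.036 0 0;-0.015 -0.037 0 0;-0.009 -0.039 0 0;-0.003 -0.041 0 0;0 -0.054 0 0;0 -0.054 0 0;0.003 -0.041 0 0;0.009 -0.039 0 0;0.015 -0.037 0 0;0.021 -0.036 0 0;0 0 0 0")

```text
time: 16.8
ee_pos: [500.9, -17.1, 198.5]
orientation: [-2.22, 0.005, 2.219]
wrist_force: [0.2, -0.4, -0.0]
grip_width: 0.8
```

```bash
python3 -c "
from h import *
mark(z=230)"
```

```text
t 16.8 ee [500.9 -17.1 198.5] F [ 0.2 -0.4 -0. ] n 683 mark deg -38.6
```

Call:
step_arm(rows="-0.12 0 0 0;0 0.2 0 0;0 0.215 0 0;0.08 0 0 0;0.04 0 0 0;-0.021 -0.036 0 0;-0.015 -0.037 0 0;-0.009 -0.039 0 0;0 0 0 0")

```text
time: 17.75
ee_pos: [494.4, 19.0, 198.4]
orientation: [-2.218, 0.005, 2.22]
wrist_force: [-4.4, -0.9, 0.9]
grip_width: 0.4
```

```bash
python3 -c "
from h import *
mark(z=230)"
```

```text
t 17.75 ee [494.4  19.  198.4] F [-4.4 -0.9  0.9] n 769 mark deg -7.8
```

Call:
step_arm(rows="-0.002 -0.022 0 0;-0.001 -0.019 0 0;0 0 0 0")

```text
time: 18.1
ee_pos: [493.7, 14.9, 198.3]
orientation: [-2.217, 0.004, 2.222]
wrist_force: [-6.6, 0.5, 3.0]
grip_width: 0.7
```

```bash
python3 -c "
from h import *
mark(z=230)"
```

```text
t 18.1 ee [493.7  14.9 198.3] F [-6.6  0.5  3. ] n 768 mark deg -0.4
```

Now retract to the earlier hover pose, so I can compare with the starting view like for like.

Call:
step_arm(rows="-0.1 0 0 0;-0.12 0 0 0;0 -0.04 0.2 0;0 -0.04 0.22 0;0 0 0.22 0;0 0 0 0;0 0 0 0")

```text
time: 18.85
ee_pos: [467.9, 5.3, 275.3]
orientation: [-2.221, 0.005, 2.218]
wrist_force: [-0.9, -0.2, 0.2]
grip_width: 0.3
```

```bash
python3 - <<'E'
from h import *
mark('pics/m3.png',z=230)
cv2.imwrite('pics/s3.png',cams.capture('scene')['pixels'])
a=cv2.imread('pics/scene0.png').astype(int);b=cv2.imread('pics/s3.png').astype(int)
print("start/end centroids")
for n,f in dict(red=lambda i:(i[...,2]>90)&(i[...,1]<50)&(i[...,0]<60),blue=lambda i:(i[...,0]>90)&(i[...,2]<60)).items():
  for (x0,x1,y0,y1) in [(150,205,225,275) if n=='red' else (340,380,190,235)]:
    print(n,[np.argwhere(f(i[y0:y1,x0:x1])).mean(0).round(1)+[y0,x0] for i in(a,b)])
print("cooker+mug mean diff",np.abs(a-b)[205:310,210:330].mean())
h=np.abs(a-b).max(2).astype('u1')
cv2.imwrite('pics/cmp.png',np.hstack([cv2.imread('pics/s3.png')[150:330,150:390],cv2.cvtColor(h,cv2.COLOR_GRAY2BGR)[150:330,150:390]]).repeat(1,0))
A=cv2.resize(cv2.imread('pics/m3.png'),(400,400));B=cv2.resize(cv2.imread('pics/cmp.png'),(400,150));cv2.imwrite('pics/fin.png',np.hstack([A,cv2.copyMakeBorder(B,0,250,0,0,0)]))
E
```

```text
t 18.85 ee [467.9   5.3 275.3] F [-0.9 -0.2  0.2] n 365 mark deg -0.6
start/end centroids
red [array([nan, nan]), array([nan, nan])]
blue [array([nan, nan]), array([nan, nan])]
cooker+mug mean diff 1.2313756613756615<stdin>:8: RuntimeWarning: Mean of empty slice.
  ret = um.true_divide(
```

View pics/fin.png

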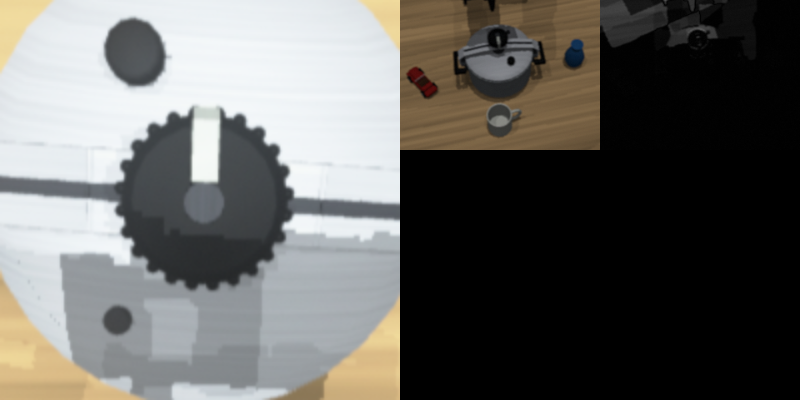

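The final view shows the mark back along +x, with the screw at (204,202) and the mark end at (206,112). The difference image is dark except for the arm and its shadow, so nothing else has moved.

```bash
python3 -c "
from plant import workorder
print(workorder.finish_job())"
```

```text
the job is handed in; nothing more can be done
None
```

The knob has been turned two full turns anticlockwise, and the job is handed in. I rolled the shut fingertips along the −x side of the fluted rim in repeated strokes of about 90°. I read the white mark after every stroke, and nothing was gripped.

**Last checks**
- **Turn:** the mark is back at −0.6°, against a starting angle of about 0° (read by eye). That makes 720° to within about 1°, possibly a fraction of a degree short.
- **Force:** the highest I read was about 14 N, at first touch, and 4–8 N where I read it during the strokes. Forces were only read at the end of each move.
- **Cooker and other items:** the before/after scene difference shows changes only at the arm, its shadow and the knob. The cooker, car, vase and mug show no movement.
- **Time and position:** it took 18.9 s of the 64 s allowed, and the arm stands clear above and beside the knob, touching nothing.

One check failed: my colour-mask centroids for the car and vase came back empty because the thresholds were too strict. For those two I relied on the difference image alone.

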